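# Take the sliding lid off the hydrometer box

### The job

Open the blue hydrometer box: raise the slotted end of its white sliding lid over the stop lip, slide the lid out of its grooves, then lay it gently, same side up, wholly on the green mat along the mat's length and let go. Do not strike the glass hydrometers in the box and leave the other things on the bench where they are.

Things in the scene. Friction and masses are not known exactly. Their poses are not given: they have to be found in the camera images.
- box: Blue plastic box, 209 (x) x 87 (y) x 73 mm high, fixed fast on a black non-slip base (225 x 103 x 4 mm). Origin: centre of the underside, on the bench; z up. -x is the outlet end, over which the lid slides out; +x is the closed end. The closed lid's underside rests on ledges 54 mm above the bench. The box is empty from there down to 33 mm above the bench, where the hydrometers lie.
- lip (a point): Middle of the top of the outlet end wall (box frame x -100, z 58 mm; axes as the box's). The wall is 8 mm thick and stands 4 mm above the closed lid's underside as a stop lip over the full width (67 mm): the lid cannot slide out until its slotted end is raised above it. Once drawn onto the lip, the end stays there by itself. Side walls near the lip are 62 mm high.
- grooves (a point): Middle, at groove-roof height, of where the roofed grooves begin (box frame x -51, y 0, z 67 mm). From here to the closed end, strips roof the lid's edges: underside 67, top 73 mm above the bench, inner edges at y +-28.5 mm. Grooves are 13 mm high, 67 mm wide. The slack lets the slotted end rise 6.5 mm; more only strains the strips. Lid out by up to 130 mm: they still hold it level.
- lid: White plastic lid, 190 (x) x 64 (y) x 8 mm, about 0.1 kg, centre of mass 8 mm to +x of its origin. Origin: the middle of the plate, half-way up (58 mm above the bench when closed). It starts closed in the box, axes as the box's (1 mm of play). Finger slot right through near its -x end: x -61 to -17, y -22 to +22 mm. Grey ribs and a yellow patch mark the upper side.
- web_edge (a point): Middle of the slot's edge nearest the outlet (lid frame x -61, y 0), half-way up the 8 mm thickness; axes as the lid's. From here to the lid's -x end the web is solid, 34 mm long. Raising this edge and drawing it towards -x takes the end over the lip. What reaches below the lid's underside here meets the end wall after the lid has come out about 30 mm.
- mat: Green flat mat fixed on the bench, 250 (local x) x 140 (y) x 3 mm thick. Origin: centre of its underside, on the bench; z up. The lid is to lie on it with its long side along the mat's x, either way round.
- hydrometers: Three glass hydrometers lying along x in the box's dark liner; origin and axes as the box's. Bulbs (17 mm) from x = 8 to 83 mm with their tops at 33 mm above the bench; stems (6 mm, tops at 28 mm) from x = -80 to 5. Not to be struck.
- beaker: Bystander: glass beaker, 68 mm across, 90 high, beyond the box (seen from the robot), its centre 120 to 135 mm from the box's centre line. Origin: centre of its underside.
- dishes: Bystander: stack of three clear dishes, 93 mm across, 45 high, beyond the mat, its centre 130 to 145 mm from the mat's centre line. Origin: centre of its underside.
- wash_bottle: Bystander: white wash bottle with red cap and bent spout, 70 mm across, 195 high, near the robot on its right. Origin: centre of its underside.
- reagent: Bystander: amber reagent bottle, 64 mm across, 140 high, at the far middle. Origin: centre of its underside.
- mortar: Bystander: white mortar bowl, 110 mm across, 60 high, near left. Origin: centre of its underside.
- jar: Bystander: empty clear hydrometer jar on a blue foot, 84 mm across the foot, 200 high, at the left. Origin: centre of its underside.

How it is judged:
By the outcome, as a careful person would: the job done as asked, in the order asked, and still so for the second after the job is handed in, with the robot touching nothing.
It also fails if it takes over 67 s, if anything falls off the work surface, if the arm or the gripper's body presses on something with over 40 N, if the wrist force passes 120 N, or if a joint passes its speed limit or range.

### The arm

A 6-joint arm with a two-finger parallel gripper is mounted at the origin on the work surface. World frame = base frame: x ahead of the robot, y to its left, z up, the work surface at z = 0. Lengths are in m, angles in rad, forces in N, time in s.
With the tool pointing down it reaches from about 0.3 to 0.825 m from the base axis. Payload 5.4 kg.
Tool frame: the origin (TCP) lies midway between the tips of the shut fingers; the grasp point (between the pads) lies ctrl.pinch_z behind it (ctrl.pinch_z is the distance from the TCP to the grasp point, in m); y points along the fingers, z is the direction in which the jaws open and shut, and the axes are right-handed (so a half turn about y gives the same grasp; the last joint's range is limited). The gripper opens to 92 mm and grips with 3 to 60 N. Pads are 20 mm wide; open, the fingers measure 128 mm over their backs; the gripper's body (75 mm by 189 mm) begins 69 mm behind the grasp point.
Start: joints at [-1.326, 0.158, 1.597, -0, 1.386, -0.21], TCP at [0.253, -0.517, 0.215] pointing down, gripper open.
Joint ranges: [-2.91, 2.91], [-0.94, 2.29], [0.18, 2.7], [-1.29, 4.43], [0.17, 2.64], [-3, 3]. Speed limits (rad/s): [2.57, 2.57, 3.14, 3.14, 3.14, 3.14].

### API

Orientations are given as a rotation vector (axis times angle).
In Python, from workcell import status, vision, ticket, ctrl gives the robot as it stands.
- The arm moves only by the shell command python3 -m jog 'ROWS' [FORCE]. ROWS is JSON, a list of rows, each a list of 7 numbers: the turn, a rotation vector about the tool's x, y, z in rad, then the shift along the tool's x, y, z in mm, then the opening in per cent of the stroke, from 0 (shut) to 100 (fully open). A call has 1 to 20 rows; each row is the pose to reach, as a shift and turn from the pose commanded when the call began, along the tool's axes at that moment; what a row does not reach only later rows make up. A row lasts 1/10 s, in which the tool goes at most 50 mm and 8.59 degrees, less where a joint would pass 70% of its speed; a pose out of reach is approached as far as the arm can. A call with a gripper value outside its range is refused whole. The fingers move at their own pace and stop on an object; FORCE is the grip in N (left out, the last holds). Time passes only in rows, so rows that repeat a pose let the fingers close. It gives the time, the measured TCP pose, the force and the opening at its end, in the units of the state.
- status.read_state(): the state, without advancing time (a new reading comes with each control period).
- vision.camera(name): name is "side" or "top"; returns the picture (480x640x3 uint8, red, green, blue); there is no depth.
- vision.camera_model(name): a dict with "fovy" (degrees; the focal length in pixels is half the picture's height over the tangent of half this angle, whatever the lens; pixels are square), "cx", "cy" (the principal point, pixels), "view" (4x4, takes a point from world to camera coordinates). Camera axes: x right, y up, looking along -z (the intrinsics and any distortion apply to the point x, -y, -z); pixel columns grow to the right and rows downward; lengths in m; the calibration is good to about 2 mm. A picture is of the moment at which its call begins. camera_model takes no time and is no camera call.
- ticket.hand_in(): hands the job in, once; it reports no verdict.
The state is a dict: "time": time; "qpos": joint angles; "qd": joint speeds; "effort": joint torques, N m; "tool_pos": TCP position; "ee_rot": TCP orientation; "force": force on the tool from outside, world axes, zero at the start; "torque": the same for the moment, N m; "width": opening from 0.0 (shut) to 1.0 (fully open).
Only numpy, scipy, OpenCV 4.12 (cv2) and the standard library are available. Lean on these libraries where they do the work, as an engineer would, in place of code of your own. Each camera call takes 0.05 s, during which the arm holds its last target. There are 200 camera calls.

## Working session

There is one attempt and no reset: what is moved stays moved. The work goes in short steps, Python scripts to look and compute and a shell command to move; the robot and the scene stay as the last step left them, time stands still between calls to the robot, and variables do not carry over. Pictures are saved under pics/ and viewed, about 8 in all and at most 12, crops included, and the job is handed in when it is done.

```bash
ls; mkdir -p pics
python3 - <<'E'
from workcell import status, vision, ticket, ctrl
import cv2
print(status.read_state()); print(ctrl.pinch_z)
for n in("side","top"):
    im=vision.camera(n); cv2.imwrite(f"pics/{n}0.png",im[:,:,::-1]); print(n,vision.camera_model(n))
E
```

```text
pics
{'time': 0.0, 'qpos': array([-1.32608791e+00,  1.59050203e-01,  1.59821675e+00, -4.99553614e-05,
        1.38619840e+00, -2.10148497e-01]), 'qd': array([-0.00115742,  0.00023482, -0.00029741,  0.00020032, -0.00102033,
        0.00010374]), 'effort': array([ 9.33653209e-04, -3.85561860e+01, -3.22110021e+01,  7.02233473e-02,
        3.78390891e-02, -1.40979628e-04]), 'tool_pos': array([ 0.25240331, -0.51594404,  0.21362603]), 'ee_rot': array([-0.45574502,  1.97072969, -1.96694747]), 'force': array([-0.03488938, -0.05948302,  0.1638905 ]), 'torque': array([0.01825813, 0.0320831 , 0.02148974]), 'width': 0.9985003929891735}
0.0187
side {'fovy': 52.823678538934814, 'cx': 320.01932154815745, 'cy': 237.9268433669185, 'view': array([[-0.72546285, -0.68792206, -0.02160761,  0.39477711],
       [ 0.40906523, -0.45621101,  0.79027663, -0.27386347],
       [-0.55350636,  0.56447741,  0.61236914, -0.84728752],
       [ 0.        ,  0.        ,  0.        ,  1.        ]])}
top {'fovy': 43.398103062901725, 'cx': 328.26186529963957, 'cy': 224.5502517734352, 'view': array([[-1.75627531e-02, -9.99845644e-01,  4.88591678e-04,
         2.12586939e-02],
       [ 9.98151300e-01, -1.75045493e-02,  5.82028570e-02,
        -5.15586474e-01],
       [-5.81853205e-02,  1.50989082e-03,  9.98304657e-01,
        -1.69728323e+00],
       [ 0.00000000e+00,  0.00000000e+00,  0.00000000e+00,
         1.00000000e+00]])}
```

View pics/top0.png

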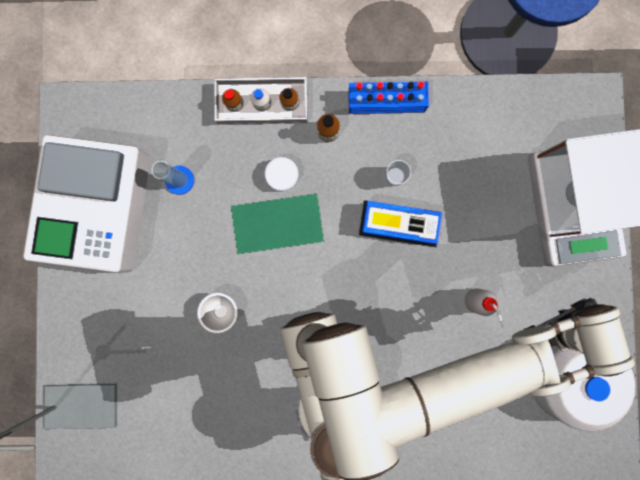

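View pics/side0.png

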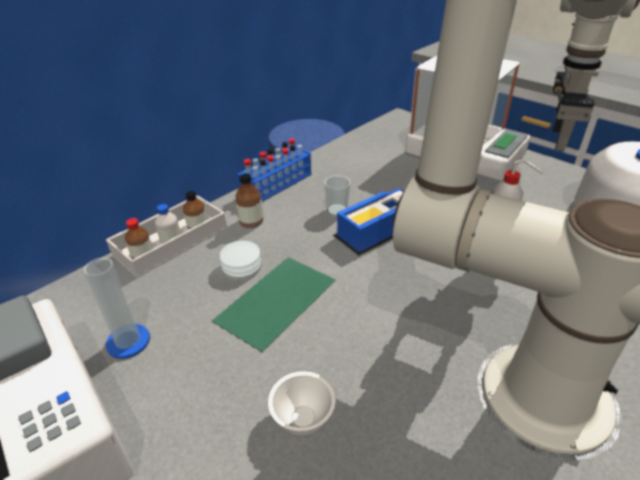

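Top view: the box is at about (401,223) with its slot end on the right (world -y), and the mat is at (278,223). In the side view the arm hides the slot end. I'll measure from the top view first, with a height check from the side where visible.

```bash
cat > h.py <<'E'
import numpy as np, cv2
from workcell import status, vision, ctrl
from scipy.spatial.transform import Rotation as R
def ray(n,uv):
    m=vision.camera_model(n); f=240/np.tan(np.radians(m["fovy"])/2); V=m["view"]
    d=np.array([(uv[0]-m["cx"])/f,-(uv[1]-m["cy"])/f,-1.])
    return -V[:3,:3].T@V[:3,3], V[:3,:3].T@d
def on(n,uv,z):
    o,d=ray(n,uv); return o+d*(z-o[2])/d[2]
def proj(n,p):
    m=vision.camera_model(n); f=240/np.tan(np.radians(m["fovy"])/2); V=m["view"]
    c=V[:3,:3]@np.asarray(p)+V[:3,3]; return np.array([m["cx"]-f*c[0]/c[2], m["cy"]+f*c[1]/c[2]])
def tri(a,b):
    (o1,d1),(o2,d2)=ray("top",a),ray("side",b)
    t=np.linalg.lstsq(np.c_[d1,-d2],o2-o1,rcond=None)[0]
    p,q=o1+t[0]*d1,o2+t[1]*d2; return (p+q)/2, np.linalg.norm(p-q)
def mask(im,lo,hi,win=None):
    m=cv2.inRange(cv2.cvtColor(im,cv2.COLOR_RGB2HSV),lo,hi)
    if win:
        k=np.zeros_like(m); x0,y0,x1,y1=win; k[y0:y1,x0:x1]=255; m&=k
    c=max(cv2.findContours(m,cv2.RETR_EXTERNAL,cv2.CHAIN_APPROX_NONE)[0],key=cv2.contourArea); return m,c
def quad(c):
    # line-fitted quadrilateral
    b=cv2.boxPoints(cv2.minAreaRect(c)); P=c[:,0].astype(float); L=[]
    for i in range(4):
        a,e=b[i],b[(i+1)%4]; u=(e-a)/np.linalg.norm(e-a); n=np.array([-u[1],u[0]]); s=(P-a)@u; l=np.linalg.norm(e-a)
        k=(abs((P-a)@n)<4)&(s>.15*l)&(s<.85*l)
        vx,vy,x,y=cv2.fitLine(P[k].astype(np.float32),cv2.DIST_HUBER,0,.01,.01).ravel(); L.append((np.array([x,y]),np.array([vx,vy])))
    out=[]
    for i in range(4):
        (p,u),(q,v)=L[i-1],L[i]; t=np.linalg.solve(np.c_[u,-v],q-p); out.append(p+t[0]*u)
    return np.array(out)
E
python3 - <<'E'
from h import *
np.set_printoptions(precision=4,suppress=True)
T=cv2.imread("pics/top0.png")[:,:,::-1].copy();S=cv2.imread("pics/side0.png")[:,:,::-1].copy()
for nm,lo,hi,wt,ws,z in(("mat",(65,80,40),(95,255,160),(220,185,335,260),(200,250,345,355),.003),):
    for n,I,w in(("top",T,wt),("side",S,ws)):
        m,c=mask(I,lo,hi,w); q=quad(c); P=np.array([on(n,p,z) for p in q])
        print(nm,n,q.tolist()); print(P, P.mean(0), np.linalg.norm(np.diff(P,axis=0),axis=1))
m,c=mask(T,(100,120,90),(125,255,255),(345,190,460,255)); q=quad(c); P=np.array([on("top",p,.070) for p in q])
print("box",q.tolist(),P,P.mean(0),np.linalg.norm(np.diff(P,axis=0),axis=1))
mt,ct=mask(T,(22,120,150),(35,255,255),(345,190,460,255));ms,cs=mask(S,(18,120,130),(35,255,255),(340,190,400,240))
qt=quad(ct);print("yellow",qt.tolist(),np.array([on("top",p,.062) for p in qt]))
a=ct[:,0].mean(0);b=cs[:,0].mean(0);print("ytri",a,b,tri(a,b))
st=status.read_state();print(R.from_rotvec(st["ee_rot"]).as_matrix())
A=cv2.resize(T[180:265,340:460],None,fx=6,fy=6,interpolation=cv2.INTER_CUBIC)
cv2.imwrite("pics/c1.png",A[:,:,::-1])
E
```

```text
mat top [[231.37522888183594, 206.29049682617188], [315.9024353027344, 193.8018035888672], [322.2491760253906, 240.42137145996094], [237.75225830078125, 252.8589324951172]]
[[0.5738 0.2887 0.003 ]
 [0.6055 0.0461 0.003 ]
 [0.4715 0.0301 0.003 ]
 [0.4403 0.2716 0.003 ]] [0.5228 0.1591 0.003 ] [0.2447 0.1349 0.2435]
mat side [[213.40484619140625, 320.3335266113281], [289.4556579589844, 256.84576416015625], [332.25091552734375, 279.74908447265625], [261.842529296875, 350.157470703125]]
[[0.5719 0.2907 0.003 ]
 [0.6027 0.0443 0.003 ]
 [0.4728 0.0351 0.003 ]
 [0.4392 0.2741 0.003 ]] [0.5216 0.1611 0.003 ] [0.2483 0.1302 0.2413]
box [[362.02679443359375, 231.87782287597656], [366.8911437988281, 200.37225341796875], [441.1005859375, 212.23020935058594], [436.6447448730469, 243.5479736328125]] [[ 0.4909 -0.0801  0.07  ]
 [ 0.5775 -0.0953  0.07  ]
 [ 0.5412 -0.2987  0.07  ]
 [ 0.4553 -0.284   0.07  ]] [ 0.5162 -0.1895  0.07  ] [0.0879 0.2067 0.0872]
yellow [[371.7769775390625, 222.868408203125], [373.38104248046875, 212.28793334960938], [400.6695861816406, 215.7225799560547], [398.6287536621094, 227.01011657714844]] [[ 0.5157 -0.108   0.062 ]
 [ 0.5449 -0.113   0.062 ]
 [ 0.5341 -0.1882  0.062 ]
 [ 0.5029 -0.1818  0.062 ]]
ytri [386.027  219.4595] [366.5    215.0517] (array([ 0.5248, -0.1474,  0.0607]), np.float64(0.0006519458948822169))
[[-0.8983 -0.0004  0.4393]
 [-0.4393  0.0016 -0.8983]
 [-0.0003 -1.     -0.0016]]
```

View pics/c1.png

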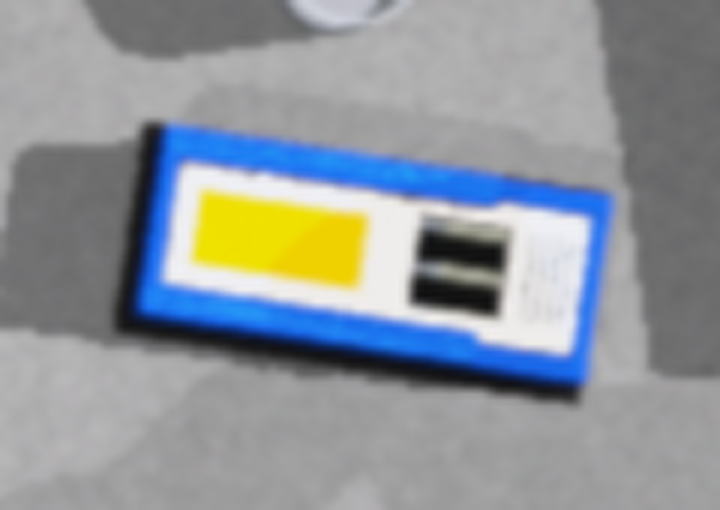

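The crop shows the slot at crop px x 415–508, y 215–315. That puts its centre at image px (416.8, 224.2), with the outlet on the right. The heights agree: patch 60.7 mm against 62 mm expected. Next I'll work out the slot position and the shift in tool axes.

Run:
```python
from h import *
np.set_printoptions(precision=4,suppress=True)
T=cv2.imread("pics/top0.png")[:,:,::-1].copy()
b=np.array([.5162,-.1895]);th=np.radians(80);u=np.array([np.cos(th),np.sin(th)]);v=np.array([-u[1],u[0]])
g=cv2.cvtColor(T,cv2.COLOR_RGB2GRAY); m=np.zeros_like(g);m[205:242,405:428]=255
d=((g<150)&(m>0)&(cv2.cvtColor(T,cv2.COLOR_RGB2HSV)[...,1]<120)).astype(np.uint8)
d=cv2.morphologyEx(d,cv2.MORPH_CLOSE,np.ones((5,5)))
c=max(cv2.findContours(d,0,1)[0],key=cv2.contourArea);P=np.array([on("top",p,.062)[:2] for p in c[:,0]])-b
print("slot u",(P@u).min(),(P@u).max(),"v",(P@v).min(),(P@v).max())
w,cw=mask(T,(0,0,190),(180,60,255),(355,195,447,250));P=np.array([on("top",p,.062)[:2] for p in cw[:,0]])-b
print("lid u",(P@u).min(),(P@u).max(),"v",(P@v).min(),(P@v).max())
st=status.read_state();Rm=R.from_rotvec(st["ee_rot"]).as_matrix()
t=np.r_[b-.046*u,.100];print(t,"tool shift mm",Rm.T@(t-st["tool_pos"])*1e3)
for zz in(170,-10):
    zt=np.r_[np.cos(np.radians(zz)),np.sin(np.radians(zz)),0];yt=np.array([0,0,-1.]);G=np.c_[np.cross(yt,zt),yt,zt];print(zz,R.from_matrix(Rm.T@G).as_rotvec())
```

```text
slot u -0.06228987524398065 -0.019878352987459238 v -0.030595262461705092 0.01953036137018618
lid u -0.09714363885968494 0.09215346087377235 v -0.0330406138327382 0.030880185000361344
[ 0.5082 -0.2348  0.1   ] tool shift mm [-353.2711  114.0813 -140.0802]
170 [0.0013 2.2002 0.0016]
-10 [ 0.0013 -0.9414 -0.0011]
```

```bash
python3 -m jog '[[0,0,0,0,-50,0,100],[0,0,0,0,-90,0,100],[0,-0.13,0,-45,-90,-17,50],[0,-0.27,0,-90,-90,-35,0],[0,-0.41,0,-135,-90,-52,0],[0,-0.54,0,-180,-90,-70,0],[0,-0.68,0,-225,-90,-87,0],[0,-0.81,0,-270,-90,-105,0],[0,-0.9414,0,-315,-90,-122,0],[0,-0.9414,0,-353,-60,-138,0],[0,-0.9414,0,-353,-20,-138,0],[0,-0.9414,0,-353,25,-138,0],[0,-0.9414,0,-353,70,-138,0],[0,-0.9414,0,-353,105,-138,0],[0,-0.9414,0,-353,114,-138,0],[0,-0.9414,0,-353,114,-138,0],[0,-0.9414,0,-353,114,-138,0]]' 40
python3 - <<'E'
from h import *
T=vision.camera("top");S=vision.camera("side")
A=cv2.resize(S[140:260,310:450],None,fx=5,fy=5,interpolation=2);B=cv2.resize(T[170:270,350:470],None,fx=5,fy=5,interpolation=2)
for I,n in((A,"s1"),(B,"t1")): cv2.imwrite(f"pics/{n}.png",I[:,:,::-1])
h=max(A.shape[0],B.shape[0]);C=np.zeros((600,A.shape[1]+B.shape[1],3),np.uint8);C[:A.shape[0],:A.shape[1]]=A;C[:B.shape[0],A.shape[1]:]=B
cv2.imwrite("pics/c2.png",cv2.resize(C,(800,int(600*800/C.shape[1])))[:,:,::-1])
p=status.read_state()["tool_pos"];print(p,proj("side",p),proj("top",p), status.read_state()["force"])
E
```

```text
time: 1.8
tool_pos: [0.5102, -0.2384, 0.1026]
ee_rot: [-1.121, 1.334, -1.339]
force: [0.1, -0.6, 1.2]
width: 0.003
[ 0.51059812 -0.23869599  0.1032696 ] [394.96442485 187.44386924] [421.46390843 222.96970165] [-0.55327164  0.72395592 -0.37735544]
```

View pics/c2.png

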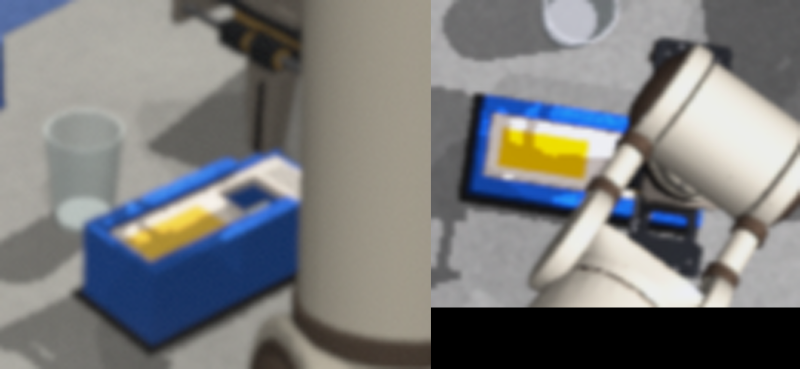

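The side view shows the shut fingertips at about (396,189), where the projection predicts (395,187). The slot is just below them at about (391,203). I'll measure the slot in the side view too.

Run:
```python
from h import *
np.set_printoptions(precision=4,suppress=True)
S=vision.camera("side");b=np.array([.5162,-.1895]);th=np.radians(80);u=np.array([np.cos(th),np.sin(th)]);v=np.array([-u[1],u[0]])
h=cv2.cvtColor(S,cv2.COLOR_RGB2HSV)
d=((h[...,2]<160)).astype(np.uint8);k=np.zeros_like(d);k[195:212,378:404]=1;d&=k
n,l,s,c=cv2.connectedComponentsWithStats(d)
for i in range(1,n):
    if s[i][4]>20:
        ys,xs=np.where(l==i);P=np.array([on("side",(x,y),.062)[:2] for x,y in zip(xs,ys)])-b
        print(s[i],c[i],"u",(P@u).min(),(P@u).max(),"v",(P@v).min(),(P@v).max())
cv2.imwrite("pics/c3.png",cv2.resize(S[180:230,360:410],None,fx=10,fy=10,interpolation=2)[:,:,::-1])
for i in range(4):
    s=status.read_state();q=s["tool_pos"];print(q,(q[:2]-b)@u,(q[:2]-b)@v)
print([proj("side",[*(b+x*u+y*v),.062]) for x,y in((-.061,.022),(-.061,-.022),(-.017,-.022),(-.017,.022))])
```

```text
[382 198  20  14 145] [390.3379 203.8345] u -0.05853111968046084 -0.0008183348528545396 v -0.019751745633105267 0.0164629581752801
[ 0.5104 -0.2386  0.103 ] -0.049337959888785705 -0.0028462982619539556
[ 0.5104 -0.2386  0.103 ] -0.049337959888785705 -0.0028462982619539556
[ 0.5104 -0.2386  0.103 ] -0.049337959888785705 -0.0028462982619539556
[ 0.5104 -0.2386  0.103 ] -0.049337959888785705 -0.0028462982619539556
[array([404.0398, 204.0616]), array([391.9613, 196.5938]), array([379.1935, 202.4813]), array([391.1742, 210.2148])]
```

View pics/c3.png

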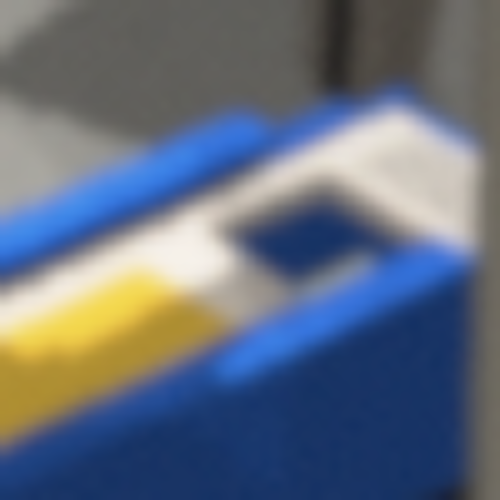

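Run:
```python
from h import *
np.set_printoptions(precision=1,suppress=True,linewidth=180)
T=cv2.imread("pics/top0.png")[:,:,::-1].astype(np.float32);b=np.array([.5162,-.1895]);th=np.radians(80);u=np.array([np.cos(th),np.sin(th)]);v=np.array([-u[1],u[0]])
def prof(us,vs,z,ax):
    g=np.array([[proj("top",[*(b+x/1e3*u+y/1e3*v),z]) for y in vs] for x in us],np.float32)
    return cv2.remap(T,g[...,0],g[...,1],cv2.INTER_LINEAR).mean(ax)
vs=np.arange(-52,53,2.)
print("v",np.c_[vs,prof(np.arange(-86,-68,2.),vs,.062,0),prof(np.arange(-50,-28,2.),vs,.062,0)])
us=np.arange(-112,0,2.)
print("u",np.c_[us,prof(us,np.arange(-14,14,2.),.062,1)])
```

```text
v [[-52.  157.3 156.7 157.9 157.3 156.9 158.7]
 [-50.  152.7 152.7 155.5 152.4 153.9 161.1]
 [-48.  136.9 140.1 153.9 135.2 144.9 174. ]
 [-46.  101.1 117.5 166.4  98.9 131.2 201. ]
 [-44.   63.1 106.9 202.5  61.5 122.9 227.1]
 [-42.   37.9 108.7 230.9  36.9 119.9 236.5]
 [-40.   30.3 112.4 239.   29.5 118.2 237.8]
 [-38.   36.7 114.4 238.3  28.3 117.  237.5]
 [-36.   72.7 127.7 232.5  29.5 115.1 236. ]
 [-34.  135.7 162.6 227.4  41.5 112.6 230.3]
 [-32.  198.9 209.1 234.2  80.5 122.6 214.7]
 [-30.  229.4 232.1 240.5 141.7 154.2 199.2]
 [-28.  236.6 237.7 243.2 199.4 198.6 209.4]
 [-26.  237.6 238.4 243.2 220.4 217.2 216.9]
 [-24.  236.6 237.3 241.8 205.8 202.7 199.9]
 [-22.  234.  234.8 239.3 175.  173.2 167.3]
 [-20.  231.1 231.9 236.3 160.7 160.7 151.6]
 [-18.  229.1 229.7 234.1 143.3 144.6 134.1]
 [-16.  227.8 228.4 232.5 108.2 109.5 101. ]
 [-14.  226.7 227.5 230.9  63.8  64.4  59.5]
 [-12.  225.  225.6 229.2  33.8  33.9  32.2]
 [-10.  223.4 223.9 227.7  21.8  21.8  21.5]
 [ -8.  223.1 223.6 226.9  19.8  19.9  20.1]
 [ -6.  222.8 223.1 225.8  24.1  24.1  23.8]
 [ -4.  222.5 222.
[... 2326 characters left out ...]
.6   63.5   58.5]
 [ -44.    62.8   62.9   57.8]
 [ -42.    61.8   62.2   57. ]
 [ -40.    61.4   61.9   56.9]
 [ -38.    62.    62.4   57.8]
 [ -36.    63.3   64.1   59.9]
 [ -34.    62.4   63.7   61. ]
 [ -32.    59.8   61.5   60.8]
 [ -30.    56.    58.1   59.3]
 [ -28.    52.4   54.2   56.3]
 [ -26.    51.7   53.3   55.4]
 [ -24.    64.2   64.9   66.7]
 [ -22.   100.4   99.8  100.3]
 [ -20.   157.7  156.2  155. ]
 [ -18.   207.9  205.8  203.7]
 [ -16.   230.1  228.2  226.5]
 [ -14.   236.8  235.5  233.8]
 [ -12.   238.2  236.9  235.2]
 [ -10.   238.6  237.   235.5]
 [  -8.   238.7  236.9  235.7]
 [  -6.   238.7  236.8  235.6]
 [  -4.   238.7  236.5  235.1]
 [  -2.   238.8  235.8  232.1]]
```

```bash
python3 -m jog '[[0,0,0,-3,10,-1.2,0],[0,0,0,-3,25,-1.2,0],[0,0,0,-3,33,-1.2,0],[0,0,0,-3,36,-1.2,0],[0,0,0,-3,38,-1.2,0],[0,0,0,-3,40,-1.2,0],[0,0,0,-3,42,-1.2,0],[0,0,0,-3,42,-1.2,0]]'; python3 -c "
from workcell import status
s=status.read_state();print(s['tool_pos'],s['force'],s['torque'])"
```

```text
time: 2.75
tool_pos: [0.5084, -0.2344, 0.0586]
ee_rot: [-1.121, 1.337, -1.337]
force: [0.2, 0.6, -0.4]
width: 0.006
[ 0.50843574 -0.23439561  0.05859433] [ 0.1539512   0.60694448 -0.42495698] [-0.02366195 -0.04298422  0.01218033]
```

```bash
python3 -m jog '[[0,0,0,0,1.5,0,0],[0,0,0,0,3.5,0,0],[0,0,0,0,3.5,0,0]]'; python3 -m jog '[[0,0,0,0,0,0,3],[0,0,0,0,0,0,6],[0,0,0,0,0,0,10],[0,0,0,0,0,0,14],[0,0,0,0,0,0,20],[0,0,0,0,0,0,20]]' 30
```

```text
time: 3.05
tool_pos: [0.5082, -0.2342, 0.0548]
ee_rot: [-1.122, 1.337, -1.336]
force: [-0.5, -0.1, 0.2]
width: 0.004
time: 3.65
tool_pos: [0.5094, -0.2345, 0.0553]
ee_rot: [-1.12, 1.335, -1.338]
force: [3.9, -0.2, -1.7]
width: 0.201
```

```bash
python3 -m jog '[[0,0,0,0,0,0,25],[0,0,0,0,0,0,30],[0,0,0,0,0,0,35],[0,0,0,0,0,0,40],[0,0,0,0,0,0,40]]' 30
```

```text
time: 4.15
tool_pos: [0.5093, -0.2345, 0.0553]
ee_rot: [-1.12, 1.335, -1.338]
force: [5.4, -0.5, -2.9]
width: 0.213
```

```bash
python3 -m jog '[[0,0,0,0,-0.5,0.4,40],[0,0,0,0,-1,0.8,40],[0,0,0,0,-2,1,40],[0,0,0,0,-3,1,40],[0,0,0,0,-4,1,40],[0,0,0,0,-4.2,1,40],[0,0,0,0,-4.2,1,40]]' 40;python3 - <<'E'
from h import *
S=vision.camera("side")
cv2.imwrite("pics/c4.png",cv2.resize(S[170:250,330:410],None,fx=7,fy=7,interpolation=2)[:,:,::-1])
s=status.read_state();print(s["force"],s["torque"])
E
```

```text
time: 4.85
tool_pos: [0.5094, -0.2345, 0.0594]
ee_rot: [-1.122, 1.337, -1.337]
force: [4.1, -1.0, -2.5]
width: 0.216
[ 3.51828171  0.053505   -3.35343469] [-0.17057885 -0.81477555 -0.01304033]
```

View pics/c4.png

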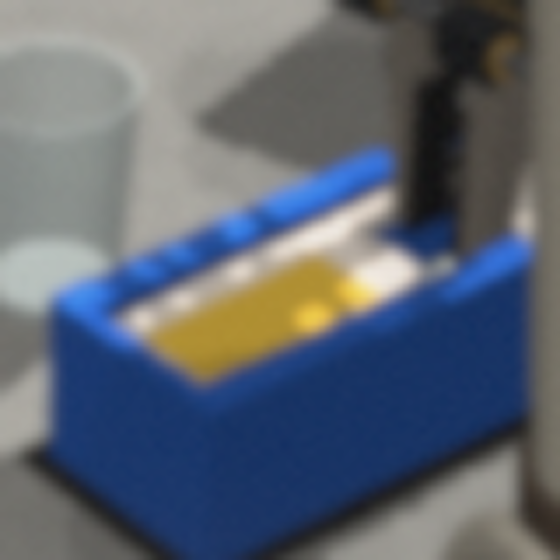

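Fingers are in the slot with the lid gripped, and the end is tilted up. The next step is a slow draw, watching the force.

```bash
python3 -m jog '[[0,0,0,1,0,0,40],[0,0,0,2,0,0,40],[0,0,0,3.5,0,0,40],[0,0,0,5,0,0,40],[0,0,0,5,0,0,40]]';python3 -m jog '[[0,0,0,1,0,0,40],[0,0,0,3,0,0,40],[0,0,0,5,0,0,40],[0,0,0,8,0,0,40],[0,0,0,8,0,0,40]]'
```

```text
time: 5.4
tool_pos: [0.5085, -0.2397, 0.0594]
ee_rot: [-1.122, 1.337, -1.337]
force: [3.7, 1.9, -1.7]
width: 0.22
time: 5.9
tool_pos: [0.507, -0.248, 0.0593]
ee_rot: [-1.122, 1.337, -1.337]
force: [3.5, -0.1, -1.7]
width: 0.22
```

```bash
cat > y.py <<'E'
from h import *
T=vision.camera("top");S=vision.camera("side")
_,c=mask(T,(20,120,110),(35,255,255),(355,190,500,262));P=np.array([on("top",p,.064)[:2] for p in c[:,0]])-[.5171,-.1919]
u=np.array([.1736,.985]);k=P@u;print("yellow u %.1f..%.1f mm"%(k.min()*1e3,k.max()*1e3))
E
python3 y.py
python3 - <<'E'
from h import *
T=cv2.imread("pics/top0.png")[:,:,::-1].copy()
_,c=mask(T,(20,120,110),(35,255,255),(355,190,500,262));P=np.array([on("top",p,.064)[:2] for p in c[:,0]])-[.5171,-.1919]
k=P@np.array([.1736,.985]);print(k.min(),k.max())
E
```

```text
yellow u -10.1..70.8 mm
0.006017034752742575 0.08358490807481687
```

```bash
python3 -m jog '[[0,0,0,4,-0.4,0,40],[0,0,0,8,-0.8,0,40],[0,0,0,12,-1.2,0,40],[0,0,0,17,-1.2,0,40],[0,0,0,22,-1.2,0,40],[0,0,0,27,-1.2,0,40],[0,0,0,27,-1.2,0,40]]';python3 y.py; python3 -c "
from h import *
print(on('top',(490,304),.195), on('side',(512,177),.195), tri((490,304),(512,177)))"
```

```text
time: 6.7
tool_pos: [0.5023, -0.275, 0.0606]
ee_rot: [-1.122, 1.336, -1.338]
force: [3.4, -0.9, -2.0]
width: 0.221
yellow u -35.4..43.1 mm
[ 0.29763122 -0.39168932  0.195     ] [ 0.26302291 -0.31761645  0.195     ] (array([ 0.29383059, -0.40513984,  0.14410625]), np.float64(0.0003245817274497362))
```

```bash
python3 -m jog '[[0,0,0,8,0,0,40],[0,0,0,16,0,0,40],[0,0,0,24,0,0,40],[0,0,0,32,0,0,40],[0,0,0,40,0,0,40],[0,0,0,48,0,0,40],[0,0,0,56,0,0,40],[0,0,0,64,0,0,40],[0,0,0,72,0,0,40],[0,0,0,79,0.3,0,40],[0,0,0,84,0.6,0,40],[0,0,0,86,0.9,0,40],[0,0,0,86,0.9,0,40]]';python3 y.py
python3 - <<'E'
from h import *
S=vision.camera("side");T=vision.camera("top")
A=cv2.resize(S[150:250,320:420],(480,480),interpolation=2);B=cv2.resize(T[180:280,370:450],(320,400),interpolation=2)
C=np.zeros((480,800,3),np.uint8);C[:,:480]=A;C[:400,480:]=B
cv2.imwrite("pics/c5.png",C[:,:,::-1])
E
```

```text
time: 8.1
tool_pos: [0.4873, -0.3592, 0.0597]
ee_rot: [-1.122, 1.337, -1.337]
force: [1.4, -0.7, -1.4]
width: 0.217
yellow u -121.4..-42.6 mm
```

View pics/c5.png

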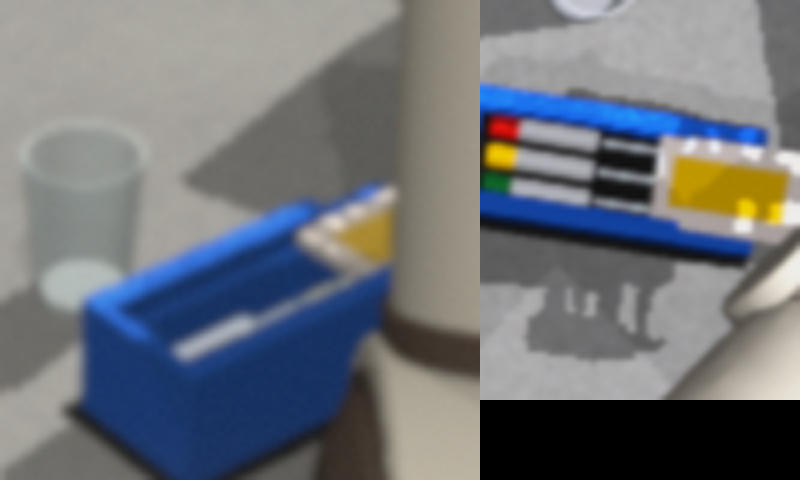

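Drawn out about 126 mm: the tail is still under the strips and the hydrometers are untouched. Now I'll let go and regrip the lid by its sides near the middle.

```bash
python3 -m jog '[[0,0,0,0,0,0,18],[0,0,0,0,0,0,14],[0,0,0,0,0,0,10],[0,0,0,0,0,0,5],[0,0,0,0,0,0,5],[0,0,0,0,-5,0,5],[0,0,0,0,-15,0,5],[0,0,0,0,-35,0,5],[0,0,0,0,-50,0,40],[0,0,0,-15,-50,0,100],[0,0,0,-30,-50,0,100],[0,0,0,-44,-50,0,100],[0,0,0,-44,-50,0,100],[0,0,0,-44,-50,0,100],[0,0,0,-44,-50,0,100]]' 30; python3 y.py
python3 - <<'E'
from h import *
T=vision.camera("top");B=cv2.resize(T[180:280,370:470],(600,600),interpolation=2)
cv2.imwrite("pics/c6.png",B[:,:,::-1])
E
```

```text
time: 9.8
tool_pos: [0.495, -0.3153, 0.1093]
ee_rot: [-1.122, 1.337, -1.336]
force: [-0.1, -0.5, 0.1]
width: 0.638
yellow u -112.0..-42.6 mm
```

View pics/c6.png

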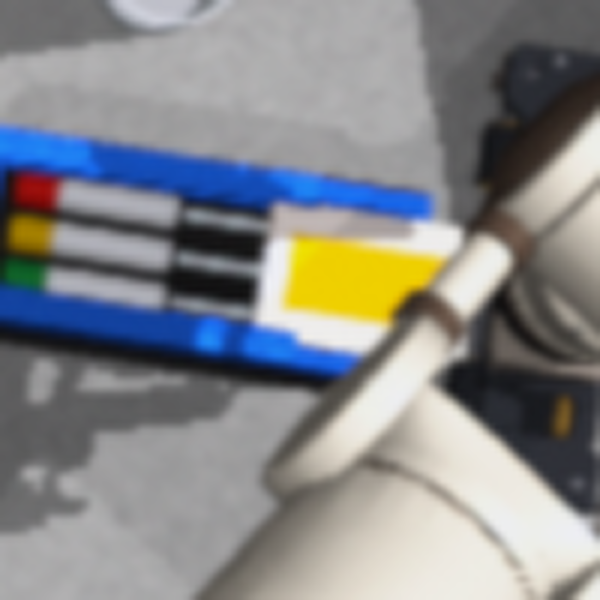

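The lid stayed put. The fingers are still opening (0.64), so I'll wait before descending.

```bash
python3 -m jog '[[0,0,0,0,0,0,100],[0,0,0,0,0,0,100],[0,0,0,0,0,0,100],[0,0,0,0,0,0,100],[0,0,0,0,0,0,100],[0,0,0,0,0,0,100]]'; python3 -m jog '[[0,0,0,0,15,0,100],[0,0,0,0,30,0,100],[0,0,0,0,40,0,100],[0,0,0,0,46,0,100],[0,0,0,0,49,0,100],[0,0,0,0,51,0,100],[0,0,0,0,51,0,100]]'
```

```text
time: 10.55
tool_pos: [0.4951, -0.3153, 0.1096]
ee_rot: [-1.122, 1.337, -1.337]
force: [-0.2, -0.5, -0.3]
width: 0.998
time: 11.25
tool_pos: [0.4953, -0.3154, 0.0587]
ee_rot: [-1.121, 1.336, -1.337]
force: [0.8, 0.1, -0.6]
width: 1.002
```

```bash
python3 -m jog '[[0,0,0,0,0,0,80],[0,0,0,0,0,0,70],[0,0,0,0,0,0,60],[0,0,0,0,0,0,50],[0,0,0,0,0,0,50],[0,0,0,0,0,0,50],[0,0,0,0,0,0,50],[0,0,0,0,0,0,50],[0,0,0,0,0,0,50],[0,0,0,0,0,0,50]]' 25
```

```text
time: 12.25
tool_pos: [0.4952, -0.3154, 0.0588]
ee_rot: [-1.122, 1.336, -1.337]
force: [-0.8, 0.5, 2.8]
width: 0.69
```

```bash
python3 -m jog '[[0,0,0,4,0,0,50],[0,0,0,8,0,0,50],[0,0,0,14,0,0,50],[0,0,0,20,0,0,50],[0,0,0,26,0,0,50],[0,0,0,32,-1,0,50],[0,0,0,40,-4,0,50],[0,0,0,50,-8,0,50],[0,0,0,60,-12,0,50],[0,0,0,70,-18,0,50],[0,0,0,80,-26,0,50],[0,0,0,85,-40,0,50],[0,0,0,85,-60,0,50],[0,0,0,85,-80,0,50],[0,0,0,85,-80,0,50]]' 25
python3 - <<'E'
from h import *
S=vision.camera("side");T=vision.camera("top")
A=cv2.resize(S[100:250,310:460],(450,450),interpolation=2);B=cv2.resize(T[180:300,370:490],(350,350),interpolation=2)
C=np.zeros((450,800,3),np.uint8);C[:,:450]=A;C[:350,450:]=B
cv2.imwrite("pics/c7.png",C[:,:,::-1])
s=status.read_state();Rm=R.from_rotvec(s["ee_rot"]).as_matrix();p=s["tool_pos"];np.set_printoptions(precision=4,suppress=True)
# mat centre & axis from two views
c=(np.array([.5228,.1591])+[.5216,.1611])/2
for a,b_ in(((.0308,-.2425),(.0312,-.2415)),((.0308,-.2464),(.0336,-.239))): print(np.degrees(np.arctan2(np.add(a,b_)[1],np.add(a,b_)[0])))
print(p,s["force"],"to mat centre, tool mm",Rm.T@(np.r_[c,p[2]]-p)*1e3,"z ang",np.degrees(np.arctan2(Rm[1,2],Rm[0,2])))
E
```

```text
time: 13.75
tool_pos: [0.482, -0.4012, 0.1432]
ee_rot: [-1.122, 1.33, -1.343]
force: [0.0, -0.8, -1.0]
width: 0.692
-82.70021313210204
-82.44247230297779
[ 0.4806 -0.3993  0.1392] [-0.492   0.1892 -1.6584] to mat centre, tool mm [-558.1587   -0.5385  -56.1791] z ang -10.003445054853284
```

View pics/c7.png

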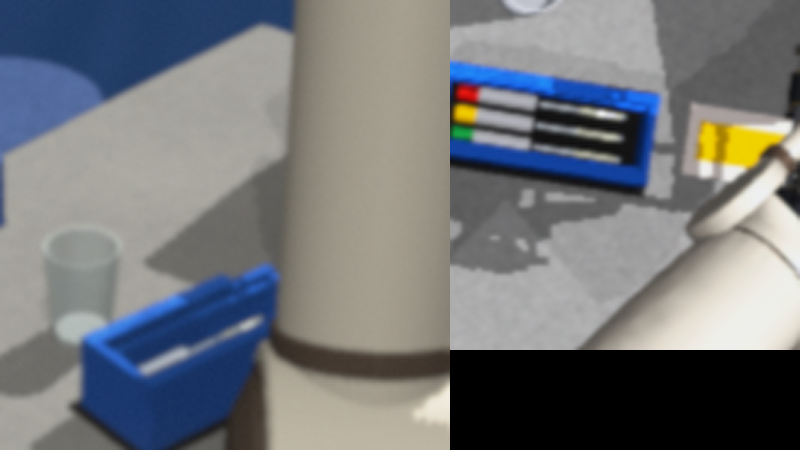

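The lid is free of the box and level in the hand. Box, hydrometers and beaker have not moved. I'll carry it high over the box to the mat.

```bash
python3 -m jog '[[0,0,0,0,-20,0,50],[0,0,0,-10,-45,-1,50],[0,-0.02,0,-30,-60,-3,50],[0,-0.04,0,-60,-60,-6,50],[0,-0.06,0,-95,-60,-10,50],[0,-0.08,0,-132,-60,-13,50],[0,-0.1,0,-170,-60,-17,50],[0,-0.12,0,-210,-60,-21,50],[0,-0.14,0,-250,-60,-25,50],[0,-0.17,0,-290,-60,-29,50],[0,-0.2,0,-330,-60,-33,50],[0,-0.22,0,-370,-60,-37,50],[0,-0.24,0,-410,-60,-41,50],[0,-0.26,0,-445,-60,-45,50],[0,-0.28,0,-480,-60,-48,50],[0,-0.304,0,-510,-50,-51,50],[0,-0.304,0,-535,-30,-54,50],[0,-0.304,0,-550,-10,-56,50],[0,-0.304,0,-558,20,-56,50],[0,-0.304,0,-558,40,-56,50]]'
python3 -m jog '[[0,0,0,0,0,0,50],[0,0,0,0,0,0,50],[0,0,0,0,0,0,50]]'
python3 - <<'E'
from h import *
S=vision.camera("side");T=vision.camera("top")
A=cv2.resize(S[200:370,190:390],(470,400),interpolation=2);B=cv2.resize(T[160:280,220:340],(330,330),interpolation=2)
C=np.zeros((400,800,3),np.uint8);C[:,:470]=A;C[:330,470:]=B
cv2.imwrite("pics/c8.png",C[:,:,::-1]);cv2.imwrite("pics/s8f.png",S[:,:,::-1]);cv2.imwrite("pics/t8f.png",T[:,:,::-1])
s=status.read_state();Rm=R.from_rotvec(s["ee_rot"]).as_matrix();p=s["tool_pos"];np.set_printoptions(precision=4,suppress=True)
print(p,s["force"],Rm.T@(np.r_[.5222,.1601,p[2]]-p)*1e3,np.degrees(np.arctan2(Rm[1,2],Rm[0,2])),Rm[2])
E
```

```text
time: 15.85
tool_pos: [0.52, 0.1613, 0.0952]
ee_rot: [-1.272, 1.115, -1.11]
force: [-0.0, -0.6, -1.2]
width: 0.69
time: 16.15
tool_pos: [0.523, 0.1601, 0.0998]
ee_rot: [-1.266, 1.112, -1.115]
force: [-0.1, 0.7, -0.5]
width: 0.695
[0.5232 0.1601 0.1001] [ 0.1763 -0.2162 -2.1983] [-0.1069 -0.0027 -1.0382] 7.393226881357966 [ 0.0001 -1.      0.0026]
```

View pics/c8.png

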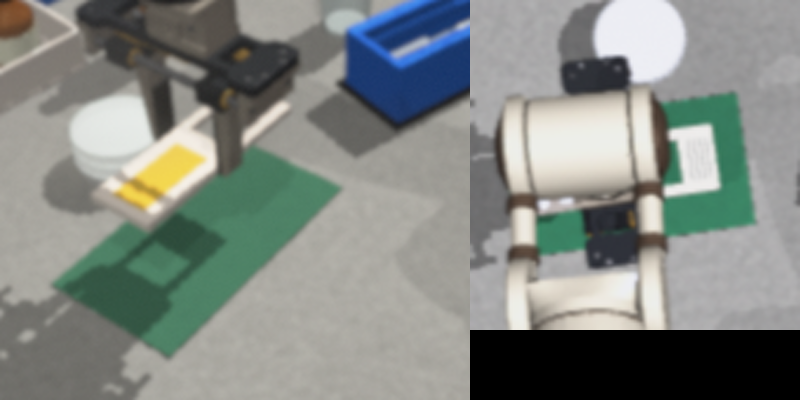

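Side view: the lid is upright and roughly level over the mat, with the yellow patch on top. In the top view it is centred across the mat. I'll check its ends before lowering.

Run:
```python
from h import *
c=np.array([.5222,.1601]);a=np.radians(97.4);u=np.array([np.cos(a),np.sin(a)]);v=np.array([-u[1],u[0]])
f=lambda p:np.round(np.array([(p[:2]-c)@u,(p[:2]-c)@v])*1e3,1)
T=cv2.imread("pics/t8f.png")[:,:,::-1].copy();_,k=mask(T,(0,0,180),(180,50,255),(292,195,320,240));P=np.array([f(on("top",p,.107)) for p in k[:,0]])
print("slot end u",P[:,0].min(),"v",P[:,1].min(),P[:,1].max())
for z in(.098,.102,.106):
  print(z,"tail top corner L/R", f(on("side",(190+95*200/470,200+183*.425),z+.005)),f(on("side",(190+148*200/470,200+212*.425),z+.005)),"far end corner",f(on("side",(190+290*200/470,200+104*.425),z+.005)))
```

```text
slot end u -96.8 v -31.5 33.3
0.098 tail top corner L/R [ 80.4 -40.4] [80.8 19.8] far end corner [-97.5  30.9]
0.102 tail top corner L/R [ 83.2 -36.9] [83.7 23. ] far end corner [-93.5  34. ]
0.106 tail top corner L/R [ 86.1 -33.3] [86.5 26.2] far end corner [-89.5  37.1]
```

```bash
python3 -m jog '[[0,0,0,0,15,-0.5,50],[0,0,0,0,35,-1,50],[0,0,0,0,55,-1,50],[0,0,0,0,70,-1,50],[0,0,0,0,80,-1,50],[0,0,0,0,86,-1,50],[0,0,0,0,89,-1,50],[0,0,0,0,89,-1,50],[0,0,0,0,89,-1,50]]';python3 -m jog '[[0,0,0,0,1,0,50],[0,0,0,0,2,0,50],[0,0,0,0,3,0,50],[0,0,0,0,3,0,50],[0,0,0,0,3,0,50]]'
```

```text
time: 17.15
tool_pos: [0.5218, 0.1602, 0.0103]
ee_rot: [-1.267, 1.112, -1.114]
force: [0.5, -0.0, -1.2]
width: 0.689
time: 17.65
tool_pos: [0.5211, 0.1602, 0.0066]
ee_rot: [-1.268, 1.113, -1.113]
force: [0.2, -0.8, -1.1]
width: 0.69
```

```bash
python3 -m jog '[[0,0,0,0,0.5,0,50],[0,0,0,0,1,0,50],[0,0,0,0,1,0,50]]';python3 -m jog '[[0,0,0,0,0.4,0,50],[0,0,0,0,0.8,0,50],[0,0,0,0,0.8,0,50]]'
python3 - <<'E'
from h import *
S=vision.camera("side")
cv2.imwrite("pics/c9.png",cv2.resize(S[230:360,200:350],(690,598),interpolation=2)[:,:,::-1]);print(status.read_state()["torque"])
E
```

```text
time: 17.95
tool_pos: [0.5211, 0.1601, 0.0055]
ee_rot: [-1.268, 1.113, -1.113]
force: [-0.4, 0.5, -1.6]
width: 0.692
time: 18.25
tool_pos: [0.5212, 0.1602, 0.0048]
ee_rot: [-1.268, 1.113, -1.113]
force: [-0.1, 0.2, -0.4]
width: 0.694
[-0.02308069 -0.04576683 -0.08137502]
```

View pics/c9.png

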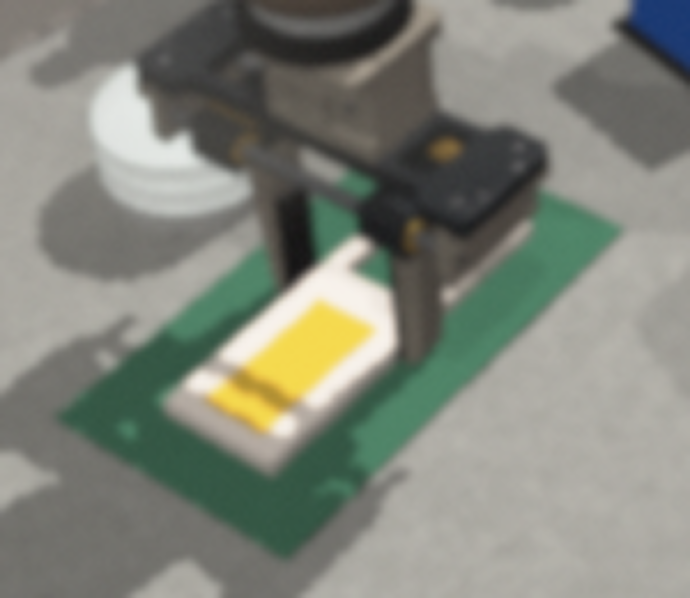

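```bash
python3 -m jog '[[0,0,0,0,0.4,0,50],[0,0,0,0,0.8,0,50],[0,0,0,0,0.8,0,50]]'; python3 -m jog '[[0,0,0,0,0,0,50],[0,0,0,0,0,0,50]]'
```

```text
time: 18.6
tool_pos: [0.5212, 0.1602, 0.0042]
ee_rot: [-1.268, 1.113, -1.113]
force: [-1.1, 0.3, 1.5]
width: 0.694
time: 18.8
tool_pos: [0.5212, 0.1602, 0.0042]
ee_rot: [-1.268, 1.113, -1.113]
force: [-2.1, 0.0, 3.1]
width: 0.695
```

The upward force of about 3 N (previously -1 N) shows the lid is on the mat. I'll let go gently, rise and look.

```bash
python3 -m jog '[[0,0,0,0,0,0,70],[0,0,0,0,0,0,72],[0,0,0,0,0,0,76],[0,0,0,0,0,0,82],[0,0,0,0,0,0,88],[0,0,0,0,0,0,88],[0,0,0,0,0,0,88],[0,0,0,0,0,0,88]]'; python3 -m jog '[[0,0,0,0,-5,0,88],[0,0,0,0,-15,0,88],[0,0,0,0,-35,0,88],[0,0,0,0,-65,0,88],[0,0,0,0,-105,0,88],[0,0,0,0,-150,0,88],[0,0,0,40,-170,0,88],[0,0,0,80,-170,0,88],[0,0,0,120,-170,0,88],[0,0,0,160,-170,0,88],[0,0,0,200,-170,0,88],[0,0,0,240,-170,0,88],[0,0,0,260,-170,0,88],[0,0,0,260,-170,0,88],[0,0,0,260,-170,0,88]]'
python3 - <<'E'
from h import *
S=vision.camera("side");T=vision.camera("top")
A=cv2.resize(S,(480,360));B=cv2.resize(T[150:270,210:330],(320,320),interpolation=2)
C=np.zeros((360,800,3),np.uint8);C[:,:480]=A;C[:320,480:]=B
cv2.imwrite("pics/c10.png",C[:,:,::-1])
c=np.array([.5222,.1601]);a=np.radians(97.4);u=np.array([np.cos(a),np.sin(a)]);v=np.array([-u[1],u[0]])
for n,I,w in(("top",T,(230,190,325,256)),("side",S,(205,255,340,345))):
    _,k=mask(I,(0,0,150),(180,60,255),w);
    h=cv2.convexHull(k);P=np.array([on(n,p,.011)[:2] for p in h[:,0]])-c
    r=cv2.minAreaRect((P*1e3).astype(np.float32));print(n,r,"u",(P@u).min(),(P@u).max(),"v",(P@v).min(),(P@v).max())
s=status.read_state();print(s["time"],s["tool_pos"],s["width"])
E
```

```text
time: 19.6
tool_pos: [0.5212, 0.1601, 0.004]
ee_rot: [-1.268, 1.113, -1.113]
force: [0.2, 1.0, 0.1]
width: 0.882
time: 21.1
tool_pos: [0.5547, -0.0975, 0.1746]
ee_rot: [-1.267, 1.114, -1.114]
force: [-0.5, 0.2, -0.8]
width: 0.877
top ((-2.7783966064453125, -1.1164779663085938), (65.57847595214844, 193.70217895507812), 8.280576705932617) u -0.09751538842682639 0.09581459607586454 v -0.030690246364998296 0.03658962990482755
side ((19.75426483154297, 14.07818603515625), (319.4994201660156, 268.83380126953125), 41.99266815185547) u -0.17258673566519322 0.14257612030005512 v -0.22922399093802165 0.18487037398451883
21.2 [ 0.55463554 -0.09650423  0.17432298] 0.8792065717878801
```

View pics/c10.png

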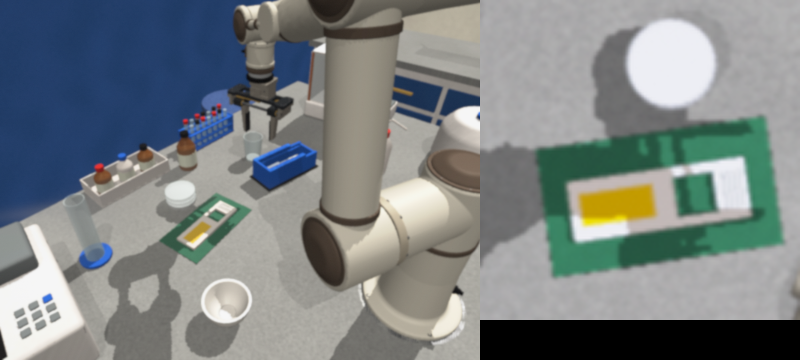

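The lid lies flat on the mat with the patch and ribs up. The top view puts it within about 3 mm of centre and 1° of the mat's axis, with mat showing all round. The robot is clear and nothing else has moved. Handing in.

```bash
python3 -c "
from workcell import ticket; print(ticket.hand_in())"
```

```text
the job is handed in; nothing more can be done
None
```

The lid is off the box and lying flat on the green mat, same side up; the job was handed in at about 21 s of the 67 s allowed.

**How it was done:** I spread the fingers inside the slot and raised the lid's end about 4 mm. I then drew it over the lip by about 126 mm, regripped it by its sides near the middle and pulled it clear. I carried it over the box, set it down with about 3 N on the mat, let go and backed away.

**Last checks:** From the top camera:
- The lid measures 194 x 66 mm (190 x 64 given).
- It is within 3 mm of the mat's centre and about 1° of its axis, wholly on the mat, with the yellow patch and ribs up.
- By eye, the box, hydrometers, beaker and dishes look undisturbed; the wash bottle was mostly hidden behind the arm.
- No force reading I took after a move exceeded about 7 N.

**Failed check:** The same lid measurement from the side camera was unusable, because its colour mask also picked up grey bench. The final position therefore rests on the top view and on looking at the side picture.

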